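# Change the paper-tape roll on the bench spindle

## Robot

A 6-joint arm with a two-finger parallel gripper is mounted at the origin on the work surface. World frame = base frame: x ahead of the robot, y to its left, z up, the work surface at z = 0. Lengths are in mm, angles in rad, forces in N, time in s.
With the tool pointing down it reaches from about 400 to 925 mm from the base axis. Payload 12.5 kg.
Tool frame: the origin (TCP) lies midway between the tips of the shut fingers; the grasp point (between the pads) lies 19 mm behind it (env.tcp_to_grasp is the distance from the TCP to the grasp point, in mm); z points along the fingers, y is the line along which they close (so a half turn about z gives the same grasp; the last joint's range is limited). The gripper opens to 95 mm and grips with 3 to 60 N. Pads are 20 mm wide; open, the fingers measure 119 mm over their backs; the gripper's body (75 mm by 180 mm) begins 59 mm behind the grasp point.
Start: joints at [-1.31, 0.491, 1.559, -0, 1.092, -0.106], TCP at [224.167, -583.434, 214.661] pointing down, gripper open.
Joint ranges: [-3.1, 3.1], [-0.84, 2.19], [0.05, 2.79], [-1.13, 4.28], [0.06, 2.93], [-2.69, 2.69]. Speed limits (rad/s): [2.22, 2.22, 2.79, 3.14, 3.14, 3.14].

## Interface

Orientations are given as [roll, pitch, yaw] about the fixed x, y, z axes, in that order (R = Rz(yaw) Ry(pitch) Rx(roll)).
In Python, from cell import env gives the robot as it stands. The module is installed in compiled form; this text tells all that it offers.
- The arm moves only by the tool step_arm, never from a script. Its argument "plan" is a list that holds one entry, the list of rows, each a list of 5 numbers: the shift along the tool's x, y, z in mm, then the turn about the tool's z in degrees, then the opening, from -1 (shut) to 1 (fully open). A call has 1 to 8 rows; each row is the pose to reach, as a shift and turn from the pose commanded when the call began, along the tool's axes at that moment; what a row does not reach only later rows make up. A row lasts 1/12 s, in which the tool goes at most 41.7 mm and 7.16 degrees, less where a joint would pass 70% of its speed; a pose out of reach is approached as far as the arm can. A call with a gripper value outside its range is refused whole. The fingers move at their own pace and stop on an object; the grip force is fixed at half the most. Time passes only in rows, so rows that repeat a pose let the fingers close. It gives the time, the measured TCP pose, the force, the opening and the grip force at its end, in the units of the state.
- env.state(): the state, without advancing time (a new reading comes with each control period).
- env.read_camera(name): name is "scene" or "top"; returns the picture (384x512x3 uint8, blue, green, red); there is no depth.
- env.get_calibration(name): a dict with "K" (3x3 intrinsics, pixels), "extrinsics" (4x4, takes a point from world to camera coordinates). Camera axes: x right, y up, looking along -z (the intrinsics and any distortion apply to the point x, -y, -z); pixel columns grow to the right and rows downward; lengths in mm; the calibration is good to about 2 mm. A picture is of the moment at which its call begins. get_calibration takes no time and is no camera call.
- env.job_done(): hands the job in; it is judged then, once.
The state is a dict: "t": time; "joints": joint angles; "qvel": joint speeds; "tau": joint torques, N m; "eef_pos": TCP position; "tcp_rot": TCP orientation; "ft_force": force on the tool from outside, world axes, zero at the start; "moment": the same for the moment, N m; "opening": opening from 0.0 (shut) to 1.0 (fully open); "grip_force": force on a finger pad.
Only numpy, scipy, OpenCV 4.12 (cv2) and the standard library are available. Lean on these libraries where they do the work, as an engineer would, in place of code of your own. Each camera call takes 0.05 s, during which the arm holds its last target. There are 200 camera calls.

## Task

The tape stand on the bench holds only an empty cardboard core. Take the core off the spindle and put it in the wooden scrap tray, then fit the full roll of paper tape over the spindle and lower it gently, without dropping it, until it sits flat on the stand's base. Leave everything else on the bench where it is.

Things in the scene. Friction and masses are not known exactly. Their poses are not given: they have to be found in the camera images.
- stand: tape stand, fixed to the bench: a pale square wooden base 90 x 90 mm, 18 mm thick, with an upright steel spindle in its middle, 16 mm in diameter, standing 64 mm above the base's top and tapering to 8 mm over its last 9 mm. Origin: centre of the underside, z up. At the start the empty core stands on the spindle
- spindle_seat (a point): point on the spindle's axis at the top face of the stand's base, 18 mm above the bench: where the underside of a seated roll or core rests; z up
- spindle_tip (a point): top of the spindle, 82 mm above the bench
- core: empty cardboard core, a plain tube 34 mm outside, 26 mm inside, 50 mm tall, about 18 g; at the start upright on the spindle with its underside on the stand's base. Origin: centre of its underside, z along its axis
- core_mid (a point): centre of the empty core, 25 mm above its underside
- roll: full roll of paper tape wound on the same kind of core: 58 mm outside, 26 mm hole right through, 50 mm tall, about 110 g; at the start standing on the bench with its axis upright. Either end may face down. Origin: centre of its underside, z along its axis
- roll_mid (a point): centre of the full roll, 25 mm above its underside
- tray: open plywood scrap tray, fixed to the bench: 130 x 130 mm outside, 45 mm tall, walls and floor 5 mm thick, empty. Origin: centre of its underside, z up, x and y along its sides
- jar: amber glass jar with a dark lid, 52 mm across, 75 mm tall; a bystander. Origin: centre of the underside
- glue: white glue bottle, 44 mm across, 120 mm tall; a bystander. Origin: centre of the underside
- wrench: steel wrench lying flat, 150 mm long, under 25 mm high; a bystander. Origin: near its middle at the underside
- brush: brush lying flat, 190 mm long, under 30 mm high; a bystander. Origin: near its middle at the underside
- mug: terracotta mug, 76 mm across without its handle, 85 mm tall; a bystander. Origin: centre of the underside
- head: white papier-mache puppet head on its neck, 86 mm across, 100 mm tall; a bystander. Origin: centre of the underside
- hoop: nearly used-up flat tape ring, 90 mm across, 24 mm tall, with a 76 mm hole; a bystander, not the roll to mount. Origin: centre of the underside
Things that resemble listed ones, but are neither listed nor needed, are in the scene too. Leave any black or turquoise look-alike of the stand alone. What is shaped like the core but orange is not meant.

How it is judged:
By the outcome, as a careful person would: the job done as asked, in the order asked, and still so for the second after the job is handed in, with the robot touching nothing.
It also fails if it takes over 61 s, if anything falls off the work surface, if the arm or the gripper's body presses on something with over 40 N, if the wrist force passes 120 N, or if a joint passes its speed limit or range.

## Working session

There is one attempt and no reset: what is moved stays moved. The work goes in short steps, Python scripts to look and compute and a tool call to move; the robot and the scene stay as the last step left them, time stands still between calls to the robot, and variables do not carry over. Pictures are saved under pics/ and viewed, at most 10 in all, crops included, and the job is handed in when it is done.

Besides the shell and the picture viewer there is one more tool, called after ">>>" as a command line: name --argument value ..., lists and objects as JSON in quotes. step_arm: Moves the arm, as the interface text tells. Its arguments: {"type":"object","properties":{"plan":{"type":"array"}},"required":["plan"]}

```bash
mkdir -p pics
python3 - <<'E'
from cell import env
import cv2
for n in("scene","top"):
    cv2.imwrite(f"pics/{n}0.png",env.read_camera(n)); c=env.get_calibration(n); print(n,c)
s=env.state();print(s)
E
```

```text
scene {'K': array([[452.67084233,   0.        , 257.98527908],
       [  0.        , 452.67084233, 192.47193035],
       [  0.        ,   0.        ,   1.        ]]), 'extrinsics': array([[-3.33579403e-01,  9.42583547e-01,  1.61567212e-02,
         1.71291234e+02],
       [-5.38879209e-01, -2.04715159e-01,  8.17129672e-01,
         2.55560526e+02],
       [ 7.73520510e-01,  2.63871107e-01,  5.76227437e-01,
        -1.69622405e+03],
       [ 0.00000000e+00,  0.00000000e+00,  0.00000000e+00,
         1.00000000e+00]])}
top {'K': array([[384.14078487,   0.        , 250.04347078],
       [  0.        , 384.14078487, 194.53963386],
       [  0.        ,   0.        ,   1.        ]]), 'extrinsics': array([[-1.43255768e-02, -9.99784179e-01,  1.50457245e-02,
         3.66864873e+00],
       [ 9.95026542e-01, -1.27707469e-02,  9.87880999e-02,
        -5.99845992e+02],
       [-9.85746342e-02,  1.63860917e-02,  9.94994742e-01,
        -1.27309229e+03],
       [ 0.00000000e+00,  0.00000000e+00,  0.00000000e+00,
         1.00000000e+00]])}
{'t': 0.1, 'joints': array([-1.30959323e+00,  4.91451494e-01,  1.55934673e+00, -1.85287565e-08,
        1.09168840e+00, -1.05613061e-01]), 'qvel': array([-0.00198782, -0.00081989,  0.00062387,  0.00140315,  0.00121754,
       -0.00039298]), 'tau': array([ 2.43785667e-03, -6.13625264e+01, -2.58607543e+01,  6.93806307e-02,
        4.69686789e-02, -6.03105559e-05]), 'eef_pos': array([ 224.1170654 , -583.22974638,  214.16425993]), 'tcp_rot': array([-3.14070367e+00, -9.42227794e-05,  3.66816127e-01]), 'ft_force': array([ 0.68171129, -0.15500423, -0.05482751]), 'moment': array([0.00376187, 0.04641997, 0.02081145]), 'grip_force': 0.0, 'opening': 1.0005962987611088}
```

View pics/scene0.png

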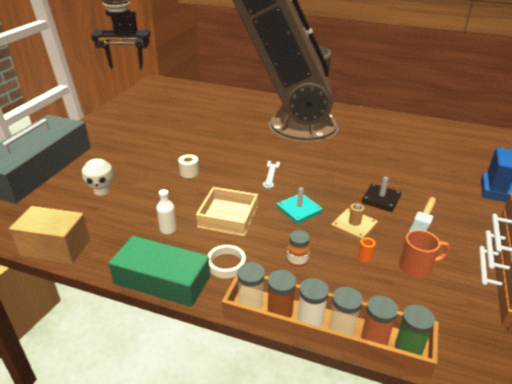

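View pics/top0.png

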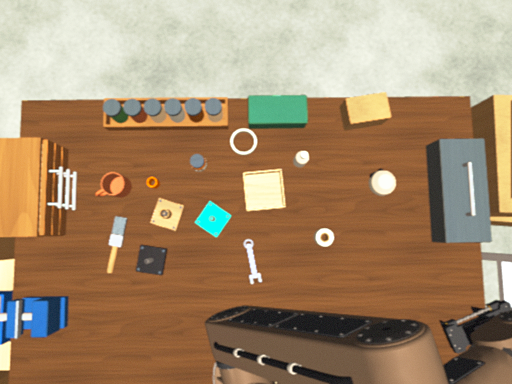

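The top view shows the stand with its core at (167,214), the tray at (264,190) and the roll at (324,237). The scene view has the core at (356,213) and the roll at (189,166). Next I'll locate these more precisely.

```bash
cat > h.py <<'E'
import numpy as np,cv2
from cell import env
def cal(n):
    c=env.get_calibration(n); return c["K"],c["extrinsics"]
def back(n,u,v,z):
    K,E=cal(n); d=np.linalg.inv(K)@[u,v,1]; d=d*[1,-1,-1]
    R,t=E[:3,:3],E[:3,3]; o=-R.T@t; w=R.T@d
    return o+w*(z-o[2])/w[2]
def proj(n,p):
    K,E=cal(n); q=E[:3,:3]@np.array(p,float)+E[:3,3]; q=K@(q*[1,-1,-1]); return q[:2]/q[2]
E
python3 - <<'E'
from h import *
for nm,u,v,z in(("core",167,213.5,68),("base",167,214,18),("roll",324.5,237,50),("tray",264,190,45)): print(nm,back("top",u,v,z).round(1))
for nm,u,v,z in(("coretop",356.5,207,68),("roll",188.5,159,50)): print(nm,back("scene",u,v,z).round(1))
a=cv2.imread("pics/top0.png");b=cv2.imread("pics/scene0.png")
f=lambda i,u,v,r:cv2.resize(i[v-r:v+r,u-r:u+r],(300,300),interpolation=cv2.INTER_CUBIC)
cv2.imwrite("pics/c0.png",np.vstack([np.hstack([f(a,167,214,25),f(a,324,237,25)]),np.hstack([f(b,356,213,25),f(b,189,166,25)])]))
E
```

```text
core [537.3 268.1  68. ]
base [538.3 278.1  18. ]
roll [ 453.4 -248.7   50. ]
tray [613.  -51.3  45. ]
coretop [541.3 277.7  68. ]
roll [ 454.3 -246.7   50. ]
```

View pics/c0.png

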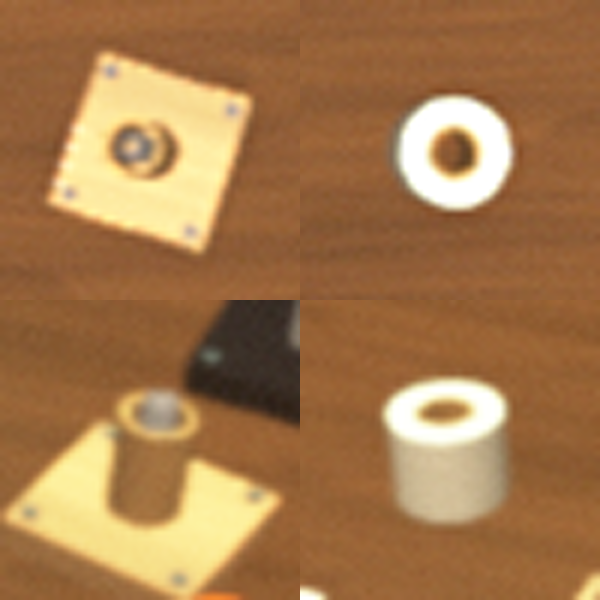

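The crops give sub-pixel centres. Base centre is at top (166.8,213.8) and spindle tip at (163.7,213.1). Roll top is at top (324.4,236.9) and scene (187.9,159.3). Core rim is at scene (356.9,206.4).

```bash
cat >> h.py <<'E'
from scipy.spatial.transform import Rotation as Ro
def to(p):
    s=env.state(); R=Ro.from_euler("xyz",s["tcp_rot"]).as_matrix()
    return (R.T@(np.array(p)-s["eef_pos"])).round(1)
E
python3 - <<'E'
from h import *
for nm,c,u,v,z in(("base","top",166.8,213.8,18),("tip","top",163.7,213.1,82),("core","scene",356.9,206.4,68),("roll","top",324.4,236.9,50),("roll","scene",187.9,159.3,50)): print(nm,c,back(c,u,v,z).round(1))
for p in((480,-100,214),(539,276,180)): print(to(p))
E
```

```text
base top [538.9 278.8  18. ]
tip top [538. 276.  82.]
core scene [538.3 278.2  68. ]
roll top [ 453.7 -248.4   50. ]
roll scene [ 456.5 -247.6   50. ]
[ 412.2 -359.3    0.5]
[ 602.1 -689.1   34.8]
```

>>> step_arm --plan '[[[412,-359,0,0,1],[412,-359,0,0,1],[412,-359,0,0,1],[412,-359,0,0,1],[412,-359,0,0,1],[412,-359,0,0,1],[412,-359,0,0,1],[412,-359,0,0,1]]]'

```text
t: 0.77
eef_pos: [380.6, -287.0, 214.6]
tcp_rot: [-3.141, 0.0, 0.366]
ft_force: [1.9, -0.1, -0.8]
opening: 0.999
grip_force: 0.0
```

>>> step_arm --plan '[[[350,-471,30,0,1],[350,-471,30,0,1],[350,-471,30,0,1],[350,-471,30,0,1],[350,-471,30,0,1],[350,-471,30,0,1],[350,-471,30,0,1],[350,-471,30,0,1]]]'

```text
t: 1.43
eef_pos: [469.7, 33.9, 197.5]
tcp_rot: [3.141, 0.0, 0.367]
ft_force: [1.6, -1.3, -0.1]
opening: 1.004
grip_force: 0.0
```

```bash
python3 -c "
from h import *
print(env.state()['eef_pos'],to((538.4,277.7,150)))"
```

```text
[469.74983138  33.87316979 197.49771543] [ 151.5 -203.    47.5]
```

>>> step_arm --plan '[[[152,-203,40,0,1],[152,-203,40,0,1],[152,-203,40,0,1],[152,-203,40,0,1],[152,-203,40,0,1],[152,-203,40,0,1],[152,-203,40,0,1],[152,-203,40,0,1]]]'

```text
t: 2.1
eef_pos: [538.5, 277.9, 156.3]
tcp_rot: [-3.142, 0.002, 0.37]
ft_force: [-1.0, -0.7, -0.2]
opening: 1.002
grip_force: 0.0
```

```bash
python3 -c "
from h import *
print(env.state()['eef_pos'],to((538.4,277.7,32)))
a=env.read_camera('scene');b=env.read_camera('top')
u=int(proj('scene',(538,278,80))[0]);v=int(proj('scene',(538,278,80))[1])
w=[int(x) for x in proj('top',(538,278,80))]
f=lambda i,u,v,r:cv2.resize(i[v-r:v+r,u-r:u+r],(400,400),interpolation=cv2.INTER_CUBIC)
cv2.imwrite('pics/c1.png',np.hstack([f(a,u,v,50),f(b,w[0],w[1],50)]))"
```

```text
[538.52472136 277.8652779  156.26203888] [0.000e+00 1.000e-01 1.243e+02]
```

View pics/c1.png

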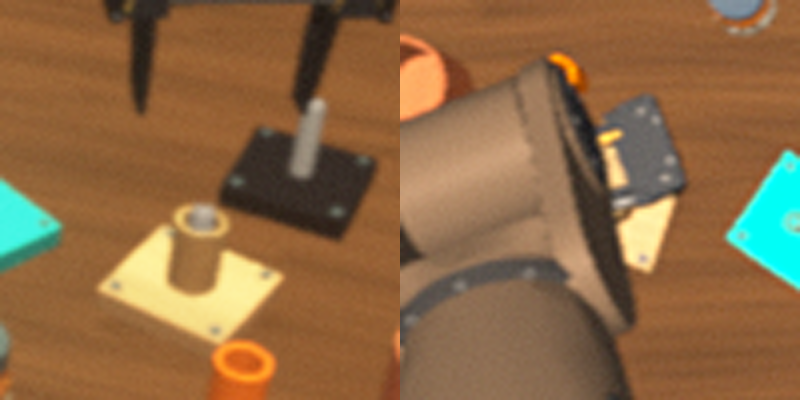

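The left crop shows the fingertips at (140,110) and (310,105), straddling the core at (200,250) once perspective is allowed for. The neighbouring objects are clear, so I'll descend and grip.

>>> step_arm --plan '[[[0,0,35,0,1],[0,0,70,0,1],[0,0,100,0,1],[0,0,120,0,1],[0,0,122,0,1],[0,0,122,0,1],[0,0,122,0,-0.2],[0,0,122,0,-1]]]'

```text
t: 2.87
eef_pos: [539.7, 275.5, 37.5]
tcp_rot: [3.141, -0.003, 0.366]
ft_force: [0.5, 0.4, 1.0]
opening: 0.912
grip_force: 0.0
```

>>> step_arm --plan '[[[0,0,0,0,-1],[0,0,0,0,-1],[0,0,0,0,-1],[0,0,0,0,-1],[0,0,0,0,-1],[0,0,0,0,-1],[0,0,0,0,-1]]]'

```text
t: 3.45
eef_pos: [538.8, 275.7, 35.5]
tcp_rot: [3.141, 0.0, 0.367]
ft_force: [-0.9, 0.3, 0.0]
opening: 0.424
grip_force: 0.1
```

>>> step_arm --plan '[[[0,0,0,0,-1],[0,0,0,0,-1],[0,0,0,0,-1],[0,0,0,0,-1],[0,0,0,0,-1]]]'

```text
t: 3.87
eef_pos: [538.8, 275.7, 35.5]
tcp_rot: [3.141, 0.0, 0.367]
ft_force: [-0.1, -0.4, 0.4]
opening: 0.348
grip_force: 30.0
```

>>> step_arm --plan '[[[0,0,-15,0,-1],[0,0,-35,0,-1],[0,0,-60,0,-1],[0,0,-85,0,-1],[0,0,-110,0,-1],[0,0,-120,0,-1],[0,0,-120,0,-1]]]'

```text
t: 4.45
eef_pos: [539.7, 276.1, 157.8]
tcp_rot: [3.141, -0.004, 0.367]
ft_force: [-0.5, -0.1, -0.0]
opening: 0.352
grip_force: 30.0
```

```bash
python3 -c "
from h import *
print(env.state()['eef_pos'],env.state()['opening'],to((613,-51,150)),to((613,-51,24)))"
```

```text
[539.67508314 276.08562879 157.78838193] 0.35155212435641053 [-48.9 331.6   7.6] [-49.4 331.6 133.6]
```

>>> step_arm --plan '[[[-49,332,0,0,-1],[-49,332,0,0,-1],[-49,332,0,0,-1],[-49,332,0,0,-1],[-49,332,0,0,-1],[-49,332,0,0,-1],[-49,332,0,0,-1],[-49,332,0,0,-1]]]'

```text
t: 5.12
eef_pos: [611.2, -51.6, 153.8]
tcp_rot: [-3.14, 0.002, 0.367]
ft_force: [1.3, 1.4, -0.7]
opening: 0.35
grip_force: 30.0
```

>>> step_arm --plan '[[[0,0,0,0,-1],[0,0,0,0,-1],[0,0,0,0,-1]]]'

```text
t: 5.37
eef_pos: [611.0, -49.4, 154.1]
tcp_rot: [-3.14, 0.002, 0.366]
ft_force: [0.1, 0.6, 0.8]
opening: 0.349
grip_force: 30.0
```

```bash
python3 -c "
from h import *
print(to((613,-51,24)))
a=env.read_camera('scene')
u,v=[int(x) for x in proj('scene',(613,-51,90))]
cv2.imwrite('pics/c2.png',cv2.resize(a[v-70:v+70,u-70:u+70],(560,560),interpolation=cv2.INTER_CUBIC))"
```

```text
[  1.5   2.3 130.1]
```

View pics/c2.png

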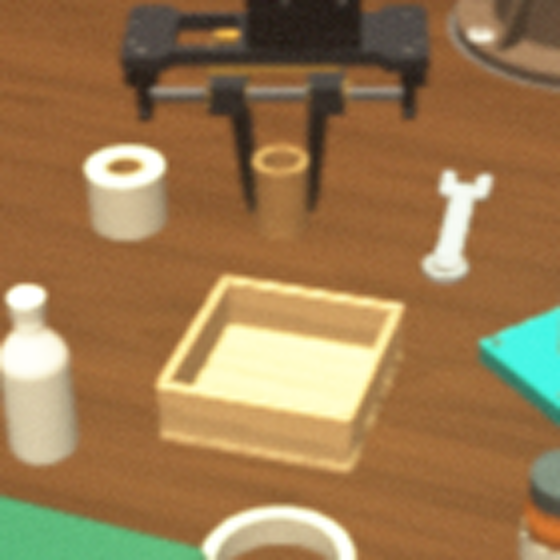

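The core is held upright at (280,190), above the tray centre at (283,365). Next: lower it and release.

>>> step_arm --plan '[[[1,2,35,0,-1],[1,2,70,0,-1],[1,2,100,0,-1],[1,2,118,0,-1],[1,2,124,0,-1],[1,2,127,0,-1],[1,2,129,0,-1],[1,2,130,0,-1]]]'

```text
t: 6.08
eef_pos: [613.9, -50.6, 26.6]
tcp_rot: [3.141, -0.001, 0.368]
ft_force: [0.2, -0.2, -0.9]
opening: 0.349
grip_force: 30.0
```

>>> step_arm --plan '[[[0,0,0,0,-1],[0,0,0,0,-1],[0,0,0,0,-1]]]'

```text
t: 6.33
eef_pos: [613.6, -51.1, 26.5]
tcp_rot: [3.141, -0.001, 0.367]
ft_force: [0.5, 0.7, -0.3]
opening: 0.346
grip_force: 30.0
```

>>> step_arm --plan '[[[0,0,1,0,-1],[0,0,2,0,-1],[0,0,3,0,-1],[0,0,4,0,-1],[0,0,4,0,-1],[0,0,4,0,-1]]]'

```text
t: 6.83
eef_pos: [613.4, -51.1, 22.4]
tcp_rot: [3.141, -0.0, 0.367]
ft_force: [-2.5, -0.1, 9.4]
opening: 0.349
grip_force: 30.0
```

>>> step_arm --plan '[[[0,0,0,0,-0.1],[0,0,0,0,0],[0,0,0,0,0.1],[0,0,0,0,0.2],[0,0,0,0,0.2],[0,0,0,0,0.2],[0,0,0,0,0.2],[0,0,0,0,0.2]]]'

```text
t: 7.5
eef_pos: [613.3, -51.1, 21.5]
tcp_rot: [3.142, 0.0, 0.367]
ft_force: [0.4, -0.7, 0.2]
opening: 0.598
grip_force: 0.0
```

>>> step_arm --plan '[[[0,0,-20,0,0.2],[0,0,-50,0,0.2],[0,0,-90,0,0.2],[0,0,-125,0,1],[0,0,-130,0,1],[0,0,-130,0,1]]]'

```text
t: 8.0
eef_pos: [614.2, -51.1, 154.1]
tcp_rot: [3.139, -0.004, 0.367]
ft_force: [-0.9, -0.3, 0.2]
opening: 0.758
grip_force: 0.0
```

>>> step_arm --plan '[[[-218,127,0,0,1],[-218,127,0,0,1],[-218,127,0,0,1],[-218,127,0,0,1],[-218,127,0,0,1],[-218,127,0,0,1],[-218,127,0,0,1],[-218,127,0,0,1]]]'

```text
t: 8.67
eef_pos: [453.7, -249.1, 150.3]
tcp_rot: [-3.14, 0.001, 0.363]
ft_force: [0.3, 0.2, 0.1]
opening: 1.0
grip_force: 0.0
```

```bash
python3 -c "
from h import *
s=env.state();print(s['eef_pos'],s['opening'],to((455,-248,15)))
a=env.read_camera('scene')
u,v=[int(x) for x in proj('scene',(530,-150,70))]
cv2.imwrite('pics/c3.png',cv2.resize(a[v-75:v+75,u-75:u+75],(600,600),interpolation=cv2.INTER_CUBIC))"
```

```text
[ 453.69729464 -249.07221109  150.335721  ] 0.9995701054318736 [  1.8  -0.3 135.3]
```

View pics/c3.png

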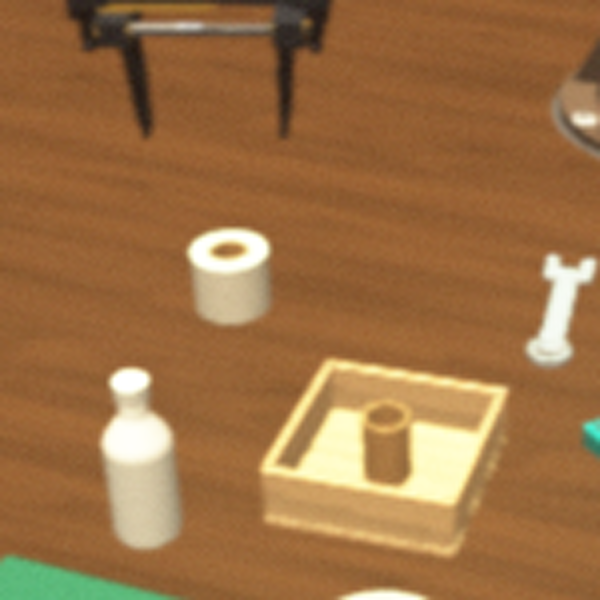

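The core stands in the tray at (387,440). The gripper straddles the roll at (230,275), so I'll descend on it.

>>> step_arm --plan '[[[2,0,35,0,1],[2,0,70,0,1],[2,0,100,0,1],[2,0,120,0,1],[2,0,128,0,1],[2,0,130,0,1],[2,0,130,0,1],[2,0,130,0,0.2]]]'

```text
t: 9.38
eef_pos: [457.9, -246.9, 22.5]
tcp_rot: [3.14, -0.001, 0.368]
ft_force: [0.3, -1.0, -0.1]
opening: 0.968
grip_force: 0.0
```

>>> step_arm --plan '[[[0,0,0,0,-1],[0,0,0,0,-1],[0,0,0,0,-1],[0,0,0,0,-1],[0,0,0,0,-1],[0,0,0,0,-1],[0,0,0,0,-1],[0,0,0,0,-1]]]'

```text
t: 10.05
eef_pos: [457.3, -247.1, 21.9]
tcp_rot: [3.141, -0.0, 0.367]
ft_force: [-1.0, -0.9, 5.9]
opening: 0.61
grip_force: 30.0
```

>>> step_arm --plan '[[[0,0,-10,0,-1],[0,0,-30,0,-1],[0,0,-60,0,-1],[0,0,-90,0,-1],[0,0,-120,0,-1],[0,0,-130,0,-1],[0,0,-130,0,-1]]]'

```text
t: 10.63
eef_pos: [458.0, -247.6, 154.2]
tcp_rot: [3.138, -0.003, 0.367]
ft_force: [0.3, -0.3, -2.0]
opening: 0.608
grip_force: 30.0
```

```bash
python3 -c "
from h import *
print(env.state()['eef_pos'],to((538.5,277.5,155)))"
```

```text
[ 457.99093475 -247.5688393   154.20582411] [ 263.5 -461.3   -2. ]
```

>>> step_arm --plan '[[[263,-461,0,0,-1],[263,-461,0,0,-1],[263,-461,0,0,-1],[263,-461,0,0,-1],[263,-461,0,0,-1],[263,-461,0,0,-1],[263,-461,0,0,-1],[263,-461,0,0,-1]]]'

```text
t: 11.3
eef_pos: [506.8, 84.5, 150.0]
tcp_rot: [-3.141, 0.002, 0.367]
ft_force: [0.6, -0.4, -1.2]
opening: 0.609
grip_force: 30.0
```

```bash
python3 -c "
from h import *
print(env.state()['eef_pos'],to((538.5,277.5,155)))"
```

```text
[506.79427669  84.50437376 150.02319021] [  98.8 -168.8   -5.1]
```

>>> step_arm --plan '[[[99,-169,-5,0,-1],[99,-169,-5,0,-1],[99,-169,-5,0,-1],[99,-169,-5,0,-1],[99,-169,-5,0,-1],[99,-169,-5,0,-1],[99,-169,-5,0,-1],[99,-169,-5,0,-1]]]'

```text
t: 11.97
eef_pos: [538.6, 275.1, 155.0]
tcp_rot: [3.141, 0.003, 0.367]
ft_force: [0.2, 0.9, -1.2]
opening: 0.606
grip_force: 30.0
```

```bash
python3 -c "
from h import *
print(env.state()['eef_pos'],to((538.5,277.5,155)))
a=env.read_camera('scene')
u,v=[int(x) for x in proj('scene',(538,278,90))]
print(u-40,v-40,proj('scene',env.state()['eef_pos']))
cv2.imwrite('pics/full4.png',a)
cv2.imwrite('pics/c4.png',cv2.resize(a[v-40:v+40,u-40:u+40],(560,560),interpolation=cv2.INTER_CUBIC))"
```

```text
[538.62981281 275.12750392 154.99262279] [ 0.7 -2.3 -0. ]
318 159 [360.45388315 177.90956991]
```

View pics/c4.png

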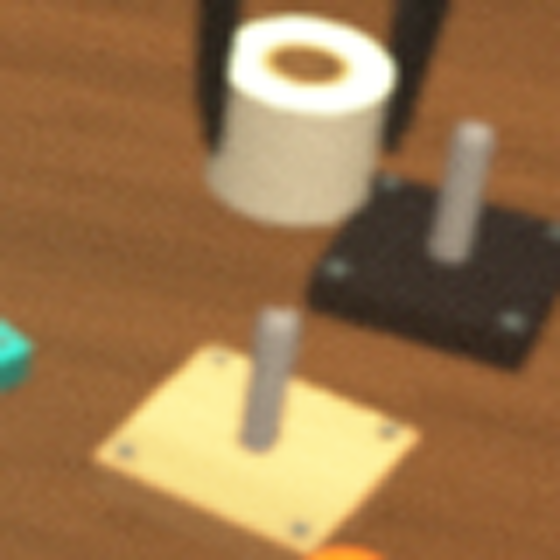

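The roll is held upright with its top at (312,65), and the bare spindle runs from (260,443) to its tip at (282,313). I'll work out the offset between them.

```bash
python3 -c "
from h import *
r=back('scene',318+312/7-.4,159+65/7-.4,183.1); t=back('scene',318+282/7-.4,159+313/7-.4,82);b=back('scene',318+260/7-.4,159+441/7-.4,18)
print(r,t,b)
top=env.read_camera('top')
"
```

```text
[536.43836364 274.39931537 183.1       ] [543.68192178 279.61873163  82.        ] [538.120927   279.58328551  18.        ]
```

>>> step_arm --plan '[[[4,-3,10,0,-1],[4,-3,25,0,-1],[4,-3,36,0,-1],[4,-3,40,0,-1],[4,-3,40,0,-1],[4,-3,40,0,-1],[4,-3,40,0,-1]]]'

```text
t: 12.65
eef_pos: [542.4, 279.9, 117.1]
tcp_rot: [3.142, -0.001, 0.367]
ft_force: [-0.4, 0.2, -0.2]
opening: 0.608
grip_force: 30.0
```

```bash
python3 -c "
from h import *
e=env.state()['eef_pos'];print(e)
a=env.read_camera('scene')
u,v=[int(x) for x in proj('scene',(538,278,90))]
print(u-40,v-40)
cv2.imwrite('pics/c5.png',cv2.resize(a[v-40:v+40,u-40:u+40],(560,560),interpolation=cv2.INTER_CUBIC))"
```

```text
[542.36532799 279.92865792 117.06411343]
318 159
```

View pics/c5.png

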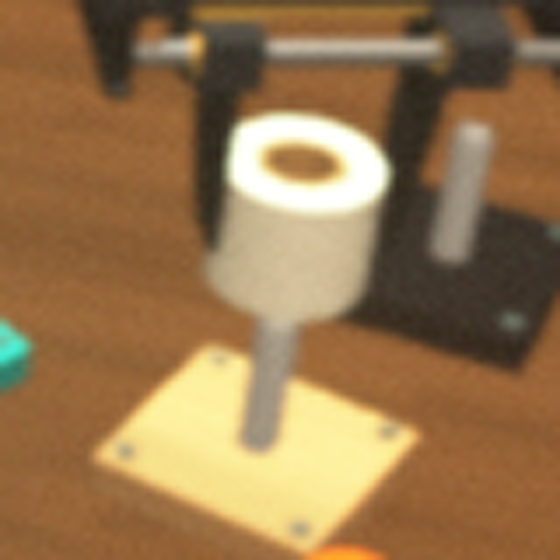

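The roll's top is now at (308,162), above the spindle, whose foot is at (260,443).

```bash
python3 -c "
from h import *
print(back('scene',318+308/7-.4,159+162/7-.4,145.2))
for z in(18,82,145.2): print((proj('scene',(539,278.5,z))+.4-[318,159])*7)"
```

```text
[539.07586615 279.01675495 145.2       ]
[256.73946886 441.73505613]
[281.02331828 305.21656701]
[306.56996871 161.59888681]
```

>>> step_arm --plan '[[[0,0,8,0,-1],[0,0,17,0,-1],[0,0,26,0,-1],[0,0,35,0,-1],[0,0,43,0,-1],[0,0,48,0,-1],[0,0,50,0,-1],[0,0,50,0,-1]]]'

```text
t: 13.37
eef_pos: [541.9, 279.9, 65.9]
tcp_rot: [3.141, 0.001, 0.367]
ft_force: [0.6, -0.4, -1.7]
opening: 0.607
grip_force: 30.0
```

No contact. There are 26 mm left to the seat.

>>> step_arm --plan '[[[0,0,6,0,-1],[0,0,12,0,-1],[0,0,17,0,-1],[0,0,20,0,-1],[0,0,21,0,-1],[0,0,22,0,-1],[0,0,22,0,-1],[0,0,22,0,-1]]]'

```text
t: 14.03
eef_pos: [542.1, 280.0, 44.7]
tcp_rot: [3.141, -0.0, 0.367]
ft_force: [0.1, 0.3, -0.9]
opening: 0.606
grip_force: 30.0
```

>>> step_arm --plan '[[[0,0,1,0,-1],[0,0,1.5,0,-1],[0,0,2,0,-1],[0,0,2.5,0,-1],[0,0,3,0,-1],[0,0,3,0,-1],[0,0,3,0,-1]]]'

```text
t: 14.62
eef_pos: [542.1, 279.9, 41.6]
tcp_rot: [3.142, 0.0, 0.367]
ft_force: [0.1, -0.0, -1.2]
opening: 0.604
grip_force: 30.0
```

>>> step_arm --plan '[[[0,0,0.5,0,-1],[0,0,1,0,-1],[0,0,1.5,0,-1],[0,0,2,0,-1],[0,0,2,0,-1],[0,0,2,0,-1]]]'

```text
t: 15.12
eef_pos: [542.1, 279.9, 39.9]
tcp_rot: [3.141, -0.0, 0.367]
ft_force: [-1.1, -1.5, 4.3]
opening: 0.605
grip_force: 30.0
```

It has made contact at the seat height, so release and retreat.

>>> step_arm --plan '[[[0,0,0.5,0,-1],[0,0,0.5,0,0.3],[0,0,0.5,0,0.5],[0,0,0.5,0,0.8],[0,0,0.5,0,0.8],[0,0,0.5,0,0.8],[0,0,0.5,0,0.8],[0,0,0.5,0,0.8]]]'

```text
t: 15.78
eef_pos: [542.0, 279.9, 39.0]
tcp_rot: [3.142, 0.0, 0.367]
ft_force: [-0.7, -0.7, -0.1]
opening: 0.896
grip_force: 0.0
```

>>> step_arm --plan '[[[0,0,-10,0,0.8],[0,0,-30,0,0.8],[0,0,-60,0,0.8],[0,0,-95,0,0.8],[0,0,-130,0,0.8],[0,0,-150,0,0.8],[0,0,-150,0,0.8],[0,0,-150,0,0.8]]]'

```text
t: 16.45
eef_pos: [542.2, 280.1, 190.7]
tcp_rot: [3.142, -0.003, 0.367]
ft_force: [-0.6, -0.5, -0.1]
opening: 0.899
grip_force: 0.0
```

```bash
python3 -c "
from h import *
e=env.state();print(e['t'],e['eef_pos'],e['opening'])
a=env.read_camera('scene')
cv2.imwrite('pics/c6.png',cv2.resize(a[110:310,160:460],(780,520),interpolation=cv2.INTER_CUBIC))
print((proj('scene',(539,278.5,68))-[160,110])*2.6)"
```

```text
16.45 [542.23419782 280.05890897 190.70949991] 0.898601662155807
[512.11829944 251.0922157 ]
```

View pics/c6.png

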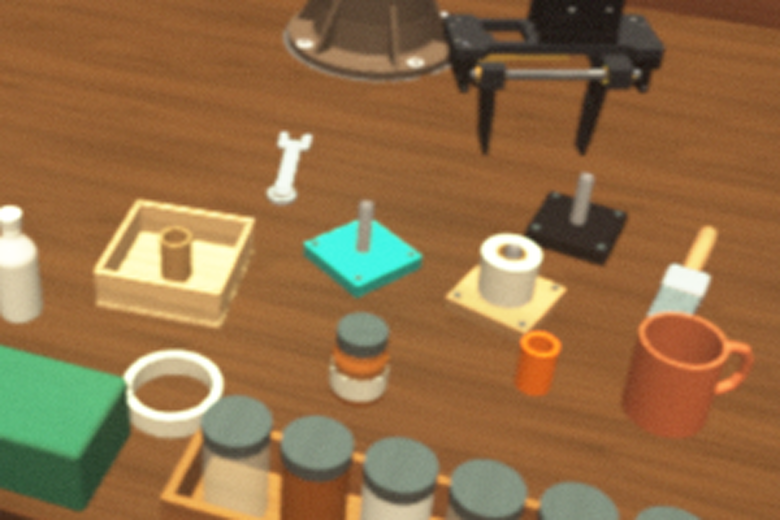

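The roll sits flat on the pale stand with its top at (511,250), where a seated roll should be. The core stands in the tray at (177,253), nothing else in this view has moved, and the gripper is clear.

```bash
python3 -c "
from cell import env
print(env.job_done())"
```

```text
the job is handed in; nothing more can be done
None
```

The job is handed in at about 16.5 s of the 61 s allowed: the empty core stands in the scrap tray, and the full roll was lowered gently over the spindle and sits flat on the pale stand's base.

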